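# Clear a pile of microscope accessories into their cradles

## Robot

A 6-joint arm with a two-finger parallel gripper is mounted at the origin on a cart in front of the work surface, level with it; the furniture and walls round the work are solid. World frame = base frame: x ahead of the robot, y to its left, z up, the work surface at z = 0. Lengths are in m, angles in rad, forces in N, time in s.
With the tool pointing down it reaches from about 0.3 to 0.775 m from the base axis. Payload 14.6 kg.
Tool frame: the origin (TCP) lies midway between the tips of the shut fingers; the grasp point (between the pads) lies 19 mm behind it (ctrl.pinch_z is the distance from the TCP to the grasp point, in m); z points along the fingers, y is the line along which they close (so a half turn about z gives the same grasp; the last joint's range is limited). The gripper opens to 94 mm and grips with 3 to 60 N. Pads are 16 mm wide; open, the fingers measure 119 mm over their backs; the gripper's body (75 mm by 177 mm) begins 78 mm behind the grasp point.
Start: joints at [1.039, 0.3, 1.521, -0, 1.321, -0.067], TCP at [0.247, 0.492, 0.205] pointing down, gripper open.
Joint ranges: [-3.03, 3.03], [-0.79, 2.21], [0.23, 2.52], [-1.04, 4.18], [0, 3.07], [-2.55, 2.55]. Speed limits (rad/s): [2.22, 2.22, 2.57, 3.14, 3.14, 3.14].

## Interface

Orientations are given as [roll, pitch, yaw] about the fixed x, y, z axes, in that order (R = Rz(yaw) Ry(pitch) Rx(roll)).
In Python, from station import ctrl gives the robot as it stands.
- The arm moves only by the tool jog_arm, never from a script. Its argument "motion" is a list of rows, each a list of 7 numbers: the shift along the tool's x, y, z in m, then the turn, a rotation vector about the tool's x, y, z in rad, then the opening, from -1 (shut) to 1 (fully open). In form: [[tx, ty, tz, rx, ry, rz, gripper], ...]. A call has 1 to 5 rows; each row shifts and turns the commanded pose from where the row before left it, along the tool's axes as they then stand; what a row does not reach is not made up. A row lasts 1/10 s, in which the tool goes at most 50 mm and 8.59 degrees, less where a joint would pass 70% of its speed; a pose out of reach is approached as far as the arm can. A call is refused whole if a number of a shift passes 0.05 or a number of a turn 0.15, either way. A call with a gripper value outside its range is refused whole. The fingers move at their own pace and stop on an object; "squeeze" is the grip in N (left out, the last holds). Time passes only in rows, so rows that do not move let the fingers close. It gives the time, the measured TCP pose, the force, the opening and the grip force at its end, in the units of the state.
- ctrl.get_obs(): the state, without advancing time (a new reading comes with each control period).
- ctrl.camera(name): name is "scene" or "top" or "wrist"; returns the picture (420x560x3 uint8, red, green, blue); there is no depth.
- ctrl.camera_model(name): a dict with "intrinsics" (3x3 intrinsics, pixels), "rvec" (rotation vector, rad) and "tvec" (3), from world to camera coordinates, as OpenCV has them. Camera axes: x right, y down, z forward; pixel columns grow to the right and rows downward; lengths in m; the calibration is good to about 2 mm. A picture is of the moment at which its call begins: read the wrist's pose just before it. camera_model takes no time and is no camera call; for the wrist camera it gives the pose at the moment of the call.
- ctrl.hand_in(): hands the job in; it is judged then, once.
The state is a dict: "time_s": time; "qpos": joint angles; "joint_vel": joint speeds; "tau": joint torques, N m; "ee_pos": TCP position; "eef_rot": TCP orientation; "force": force on the tool from outside, world axes, zero at the start; "moment": the same for the moment, N m; "grip_width": finger opening in m; "grip_force": force on a finger pad.
Only numpy, scipy, OpenCV 4.12 (cv2) and the standard library are available. Lean on these libraries where they do the work, as an engineer would, in place of code of your own. Each camera call takes 0.05 s, during which the arm holds its last target. There are 200 camera calls.

## Task

The small things of the microscope station have been piled on one another. Take the pile apart from the top down, one thing at a time, and lay each flat in the middle of the white cradle made to its shape and size, lengthwise between the cheeks: first the USB stick, then the cover-glass box, then the Petri dish in the round one, last the power adaptor. Set them down rather than drop them, tip nothing over, and leave the beaker and the amber bottle where they stand.

Things in the scene. Friction and masses are not known exactly. Their poses are not given: they have to be found in the camera images.
- stick_center (a point): USB stick, black and blue with a bright plug, 18 x 56 x 9 mm; starts on top of the pile, crosswise on the cover-glass box. Point: its centre, half-way up; y along its 56 mm length (the plug, 12 mm wide, fills the last 14 mm of the -y end; the 18 mm wide body the rest), z up.
- glass_box_center (a point): cover-glass box, a small closed white cardboard box 31 x 41 x 18 mm, second from the top, on the Petri dish. Point: its centre, half-way up; y along its 41 mm length, x across its 31 mm width, z up.
- dish_center (a point): closed round Petri dish with beige filling, 60 mm across, 14 mm high, third from the top, on the adaptor. Point: its centre, half-way up; z up.
- adaptor_center (a point): light grey oblong power adaptor with rounded edges, a dark seam and vent slots,, 44 x 84 x 30 mm, the bottom of the pile, standing on the bench. Point: its centre, half-way up; y along its 84 mm length, x across its 44 mm width, z up.
- stick_rest_seat (a point): the cradle for the USB stick: a fixed white moulded plate 30 x 80 mm and 6 mm thick with a grey inlay, open along its sides, with a cheek 4 mm thick rising 6 mm above the plate at each y end, 72 mm apart inside. Point: centre of the plate's top, 6 mm above the bench; y runs from cheek to cheek, z up. The narrowest of the four.
- box_rest_seat (a point): the cradle for the cover-glass box: a fixed white moulded plate 43 x 65 mm and 6 mm thick with a grey inlay, open along its sides, with a cheek 4 mm thick rising 6 mm above the plate at each y end, 57 mm apart inside. Point: centre of the plate's top, 6 mm above the bench; y runs from cheek to cheek, z up. The shorter and broader of the two small oblong ones.
- dish_rest_seat (a point): the cradle for the Petri dish: a fixed white moulded plate 84 mm in diameter and 6 mm thick with a grey inlay, open along its sides, with a cheek 4 mm thick rising 6 mm above the plate at each y end, 76 mm apart inside. Point: centre of the plate's top, 6 mm above the bench; y runs from cheek to cheek, z up. The only round one; its cheeks are short arcs.
- adaptor_rest_seat (a point): the cradle for the power adaptor: a fixed white moulded plate 56 x 108 mm and 6 mm thick with a grey inlay, open along its sides, with a cheek 4 mm thick rising 6 mm above the plate at each y end, 100 mm apart inside. Point: centre of the plate's top, 6 mm above the bench; y runs from cheek to cheek, z up. The largest oblong one.
- beaker_center (a point): bystander: loose 100 ml glass beaker with pinkish contents, 52 x 58 x 70 mm, behind the work to the left. Point: on its axis, half-way up.
- bottle_center (a point): bystander: loose amber glass dropper bottle, 37 mm across, 107 mm high, behind the work to the right. Point: on its axis, 50 mm up.
There are look-alikes about, which are no part of the job. There is more than one size of the part that bears stick_center; the job needs the smallest.

How it is judged:
By the outcome, as a careful person would: the job done as asked, in the order asked, and still so for the second after the job is handed in, with the robot touching nothing.
It also fails if it takes over 104 s, if anything falls off the work surface, if the arm or the gripper's body presses on something with over 40 N, if the wrist force passes 120 N, or if a joint passes its speed limit or range.

## Working session

There is one attempt and no reset: what is moved stays moved. The work goes in short steps, Python scripts to look and compute and a tool call to move; the robot and the scene stay as the last step left them, time stands still between calls to the robot, and variables do not carry over. Pictures are saved under pics/ and viewed, at most 15 in all, crops included, and the job is handed in when it is done.

Besides the shell and the picture viewer there is one more tool, called after "Request:" in YAML: its name, and indented under it one key for each argument. jog_arm: Moves the arm, as the interface text tells. Its arguments: {"type":"object","properties":{"motion":{"type":"array"},"squeeze":{"type":"number"}},"required":["motion"]}

```bash
mkdir -p pics; ls
cat > h.py <<'E'
import numpy as np, cv2
from station import ctrl
def cam(n):
    m=ctrl.camera_model(n); im=ctrl.camera(n); return im,m
def save(n,im): cv2.imwrite('pics/'+n+'.png',cv2.cvtColor(im,cv2.COLOR_RGB2BGR))
def ray(m,px):
    K=np.array(m['intrinsics']);R=cv2.Rodrigues(np.array(m['rvec'],float))[0];t=np.array(m['tvec'],float).ravel()
    d=np.linalg.solve(K,np.array([px[0],px[1],1.]));return -R.T@t,R.T@d
def on(m,px,z):
    c,d=ray(m,px);return c+d*(z-c[2])/d[2]
def proj(m,p):
    return cv2.projectPoints(np.array([p],float),np.array(m['rvec'],float),np.array(m['tvec'],float),np.array(m['intrinsics'],float),None)[0].ravel()
E
python3 - <<'E'
from h import *
import pickle
d={}
for n in ['scene','top','wrist']:
    d[n]=cam(n); save(n+'0',d[n][0]); print(n,d[n][1]['intrinsics'],ray(d[n][1],(280,210)))
pickle.dump(d,open('d0.pkl','wb'))
o=ctrl.get_obs();print(o)
E
```

```text
pics
scene [[455.35692397   0.         285.65402596]
 [  0.         455.35692397 207.81986834]
 [  0.           0.           1.        ]] (array([0.13790208, 1.00875986, 0.87273427]), array([ 0.3628396 , -0.57194025, -0.73580491]))
top [[431.55000402   0.         276.85115854]
 [  0.         431.55000402 211.37663147]
 [  0.           0.           1.        ]] (array([0.31462929, 0.40737211, 1.02747163]), array([ 0.22366868, -0.01798629, -0.9745318 ]))
wrist [[309.82216302   0.         279.51939678]
 [  0.         309.82216302 204.85831829]
 [  0.           0.           1.        ]] (array([0.17270999, 0.52841809, 0.3821402 ]), array([ 0.2674042 , -0.13191182, -0.9546581 ]))
{'time_s': 0.15, 'qpos': array([ 1.03938233e+00,  3.00346450e-01,  1.52144175e+00, -5.27127059e-05,
        1.32071102e+00, -6.66045839e-02]), 'joint_vel': array([ 1.14168928e-06, -1.92323785e-03, -1.63547437e-03,  1.40336110e-03,
        6.74361154e-04, -5.15614554e-04]), 'tau': array([-4.86300942e-04, -5.31959689e+01, -3.52823997e+01,  7.07498845e-02,
        2.36090919e-02, -3.89360139e-05]), 'ee_pos': array([0.24645124, 0.49146182, 0.20501365]), 'eef_rot': array([-3.14068470e+00, -9.38917999e-06,  2.67679631e+00]), 'force': array([ 0.59993896, -0.31002119, -0.53278648]), 'moment': array([ 0.0149309 , -0.03716619,  0.03656425]), 'grip_force': 0.0, 'grip_width': 0.09394520714651623}
```

View pics/scene0.png

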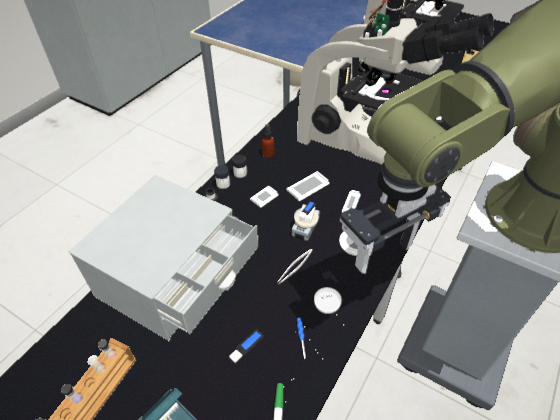

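View pics/top0.png

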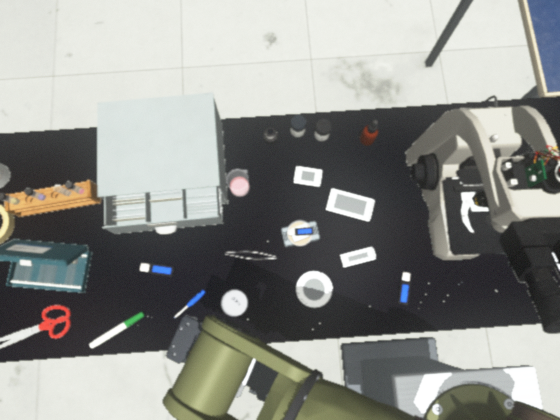

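The scene view shows the pile near (306,220). The top view shows the pile at (300,232), the box rest at (308,176), the adaptor rest at (350,204), the stick rest at (358,257) and the dish rest at (313,289). Look-alike sticks lie at (155,269) and (405,288). Next I measure everything from the top view.

Run:
```python
from h import *
import pickle
d=pickle.load(open('d0.pkl','rb'))
im,m=d['top']
ims,ms=d['scene']
def rect(im,m,win,mask,z):
    x0,y0,x1,y1=win
    c,_=cv2.findContours(mask[y0:y1,x0:x1].astype(np.uint8),0,2,offset=(x0,y0))
    c=max(c,key=cv2.contourArea)
    P=np.array([on(m,p,z)[:2] for p in c[:,0].astype(float)],np.float32)
    r=cv2.minAreaRect(P); b=cv2.boxPoints(r); e=b[1]-b[0],b[2]-b[1]
    l=max(e,key=np.linalg.norm); a=np.degrees(np.arctan2(l[1],l[0]))%180
    u=cv2.minAreaRect(c); return np.round(r[0],4),np.round(sorted(r[1]),4),round(a,1),np.round(u[0],1)
g=im.min(2)>100
for n,w in dict(box=(288,160,328,192),adap=(322,182,380,226),stick=(336,243,380,270),dish=(292,268,336,310)).items(): print(n,*rect(im,m,w,g,.006))
hsv=cv2.cvtColor(im,cv2.COLOR_RGB2HSV); bl=(hsv[...,0]>100)&(hsv[...,0]<130)&(hsv[...,1]>150)&(hsv[...,2]>80)
print('usb',*rect(im,m,(280,220,322,246),bl,.071))
gs=ims.min(2)>110
for n,w in dict(box=(245,182,282,208),adap=(284,168,334,202)).items(): print('scene',n,*rect(ims,ms,w,gs,.006))
for n,c,v,mm in [('top',im[212:252,270:330],0,m),('sc',ims[192:247,276:332],0,ms),('w',d['wrist'][0],0,0)]:
    save('c_'+n,cv2.resize(c,None,fx=6 if n!='w' else 1,fy=6 if n!='w' else 1,interpolation=cv2.INTER_CUBIC))
a=cv2.imread('pics/c_top.png');b=cv2.imread('pics/c_sc.png');
H=np.zeros((340,760,3),np.uint8);H[:240,:360]=a;H[:330,380:716]=b;cv2.imwrite('pics/c2.png',H)
```

```text
box [0.6305 0.3141] [0.0483 0.0713] 77.4 [307.7 176. ]
adap [0.5514 0.2176] [0.0621 0.1145] 70.2 [350.1 204.4]
stick [0.4237 0.2122] [0.0348 0.086 ] 100.0 [358.  256.4]
dish [0.3564 0.3215] [0.0852 0.0863] 85.5 [314.5 288.5]
usb [0.4819 0.3382] [0.0091 0.0293] 86.0 [304.5 231. ]
scene box [0.6282 0.3135] [0.0469 0.0728] 76.9 [263.8 196.2]
scene adap [0.5484 0.2167] [0.0605 0.1158] 69.8 [307.7 185.7]
```

View pics/c2.png

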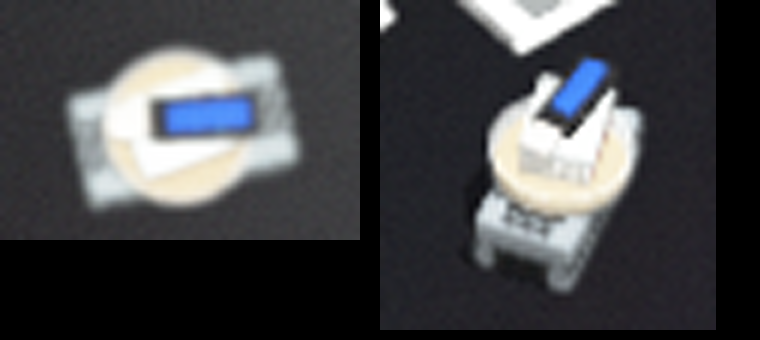

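View pics/wrist0.png

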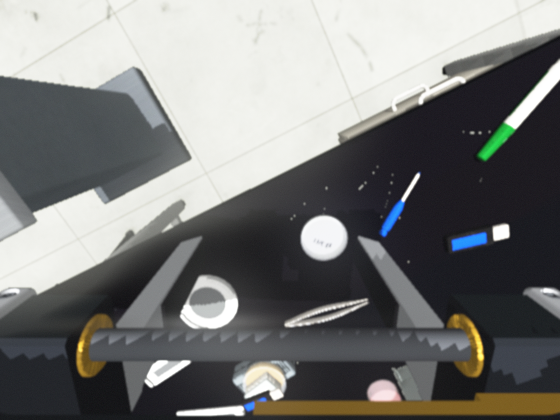

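Crops: the pile's top is the stick, with its blue label at (304.5,231) and plug toward +y. The start wrist view shows the pile hidden behind the palm at (265,380). I'll bring the wrist camera over the pile.

Request:
jog_arm:
  motion:
    - [0,0,0,0,0,0.147,1]
    - [0,0,0,0,0,0.147,1]
    - [0,0,0,0,0,0.147,1]
    - [0,0,0,0,0,0.147,1]
    - [0,0,0,0,0,0.147,1]

```text
time_s: 0.65
ee_pos: [0.2465, 0.4915, 0.2052]
eef_rot: [-3.141, 0.0, 1.936]
force: [0.2, -0.4, 0.5]
grip_width: 0.094
grip_force: 0.0
```

Request:
jog_arm:
  motion:
    - [0,0,0,0,0,0.147,1]
    - [0,0,0,0,0,0.147,1]
    - [0,0,0,0,0,0.147,1]
    - [-0.03,0.035,-0.003,0,0,0,1]
    - [-0.03,0.035,-0.003,0,0,0,1]

```text
time_s: 1.15
ee_pos: [0.3122, 0.4263, 0.2111]
eef_rot: [-3.141, 0.001, 1.503]
force: [0.1, 0.2, 0.1]
grip_width: 0.0944
grip_force: 0.0
```

Request:
jog_arm:
  motion:
    - [-0.03,0.035,-0.003,0,0,0,1]
    - [-0.03,0.035,-0.003,0,0,0,1]
    - [-0.03,0.035,-0.003,0,0,0,1]
    - [-0.03,0.035,-0.003,0,0,0,1]
    - [-0.03,0.035,-0.003,0,0,0,1]

```text
time_s: 1.65
ee_pos: [0.4773, 0.2634, 0.2265]
eef_rot: [-3.141, 0.0, 1.501]
force: [0.3, 1.4, -0.9]
grip_width: 0.0939
grip_force: 0.0
```

```bash
cat >> h.py <<'E'
def go(x,y,z,yawdeg):
    """shift in tool frame AFTER turn, and turn, needed to reach the target"""
    o=ctrl.get_obs();p=o['ee_pos'];yw=np.degrees(o['eef_rot'][2])
    a=np.radians(yawdeg);dx,dy=x-p[0],y-p[1]
    dyaw=(yawdeg-yw+180)%360-180
    print('turn %.3f then shift %.4f %.4f %.4f'%(-np.radians(dyaw),dx*np.cos(a)+dy*np.sin(a),dx*np.sin(a)-dy*np.cos(a),p[2]-z))
def st():
    o=ctrl.get_obs();print(round(o['time_s'],2),np.round(o['ee_pos'],4),np.round(np.degrees(o['eef_rot']),1),'F',np.round(o['force'],1),'w %.4f g %.1f'%(o['grip_width'],o['grip_force']),'q',np.round(o['qpos'],2))
E
python3 - <<'E'
from h import *
import pickle
st()
d=cam('wrist');pickle.dump(d,open('d1.pkl','wb'));save('wrist1',d[0])
E
```

```text
1.65 [0.4773 0.2634 0.2265] [-180.    0.   86.] F [ 0.3  1.4 -0.9] w 0.0939 g 0.0 q [0.44 0.27 1.51 0.   1.36 0.51]
```

View pics/wrist1.png

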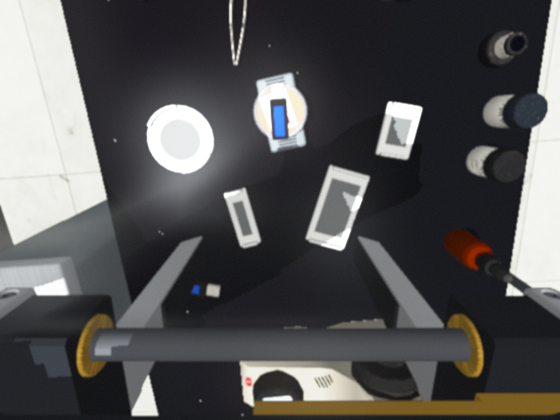

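The wrist view shows the pile at (280,112), the dish rest at (180,138), the stick rest at (242,217), the adaptor rest at (338,207) and the box rest at (400,130).

```bash
cat >> h.py <<'E'
def rect(im,m,win,mask,z):
    x0,y0,x1,y1=win
    c,_=cv2.findContours(mask[y0:y1,x0:x1].astype(np.uint8),0,1,offset=(x0,y0))
    c=max(c,key=cv2.contourArea)
    P=np.array([on(m,p,z)[:2] for p in c[:,0].astype(float)],np.float32)
    r=cv2.minAreaRect(P); b=cv2.boxPoints(r); e=b[1]-b[0],b[2]-b[1]
    l=max(e,key=np.linalg.norm); a=np.degrees(np.arctan2(l[1],l[0]))%180
    return np.round(r[0],4),np.round(sorted(r[1]),4),round(a,1),proj(m,[*r[0],z])
def tri(m1,p1,m2,p2):
    c1,d1=ray(m1,p1);c2,d2=ray(m2,p2)
    s=np.linalg.lstsq(np.c_[d1,-d2],c2-c1,rcond=None)[0]
    a,b=c1+s[0]*d1,c2+s[1]*d2;return np.round((a+b)/2,4),np.round(np.linalg.norm(a-b),4)
def blue(im):
    h=cv2.cvtColor(im,cv2.COLOR_RGB2HSV);return (h[...,0]>100)&(h[...,0]<130)&(h[...,1]>150)&(h[...,2]>80)
E
python3 - <<'E'
from h import *
import pickle
d=pickle.load(open('d0.pkl','rb'));it,mt=d['top'];iw,mw=pickle.load(open('d1.pkl','rb'))
gt=it.min(2)>100;gw=iw.min(2)>120
T=dict(box=(288,160,328,192),adap=(322,182,380,226),stick=(336,243,380,270),dish=(292,268,336,310))
W=dict(box=(370,95,430,167),adap=(300,158,375,255),stick=(215,180,268,252),dish=(140,98,222,180))
for n in T:
    a=rect(it,mt,T[n],gt,.006);b=rect(iw,mw,W[n],gw,.006)
    print(n,b[:3],'top',a[0],a[2],'tri',*tri(mt,a[3],mw,b[3]))
a=rect(it,mt,(280,220,322,246),blue(it),.071);b=rect(iw,mw,(260,80,300,150),blue(iw),.071)
print('usb',b,'tri',*tri(mt,a[3],mw,b[3]))
save('c_w1',cv2.resize(iw[66:160,235:325],None,fx=6,fy=6,interpolation=cv2.INTER_CUBIC))
E
```

```text
box (array([0.6299, 0.3154]), array([0.0449, 0.0668]), np.float32(77.1)) top [0.6305 0.3141] 77.4 tri [0.6316 0.3144 0.0019] 0.0014
adap (array([0.5507, 0.2173]), array([0.0574, 0.1113]), np.float32(70.2)) top [0.5514 0.2176] 70.2 tri [0.5503 0.2183 0.0095] 0.0005
stick (array([0.424, 0.214]), array([0.0311, 0.0831]), np.float32(101.2)) top [0.4237 0.2122] 100.0 tri [0.4237 0.2122 0.0025] 0.0013
dish (array([0.3559, 0.3197]), array([0.0857, 0.0931]), np.float32(86.0)) top [0.3564 0.3215] 85.5 tri [0.3563 0.3207 0.0071] 0.0018
usb (array([0.482 , 0.3386]), array([0.0111, 0.0306]), np.float32(90.2), array([278.84639765, 121.17522712])) tri [0.4819 0.3384 0.0713] 0.0004
```

View pics/c_w1.png

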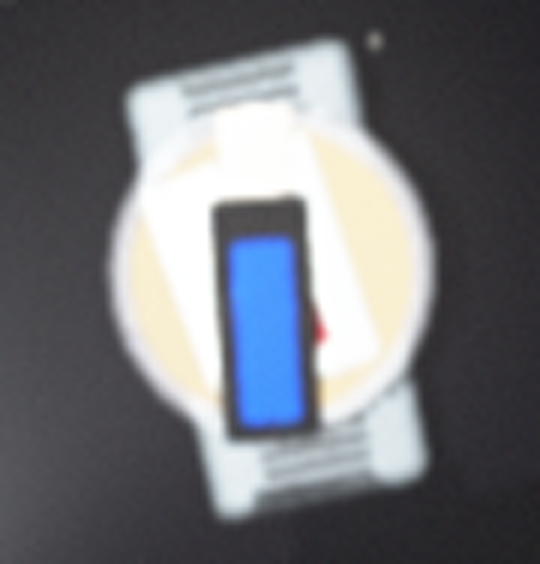

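The crop shows the stick body from (278,99) to (281,139), the plug above it, the box tilted about 15° beneath, the dish, and the adaptor. The triangulated stick top is at z=0.071 and the rests are at about 0.006, both matching the text.

Run:
```python
from h import *
import pickle
iw,mw=pickle.load(open('d1.pkl','rb'))
C=lambda x,y:(235+x/6-.4,66+y/6-.4)
a=on(mw,C(258,200),.071);b=on(mw,C(275,437),.071);pl=on(mw,C(252,104),.0665)
print(a,b,np.linalg.norm(a-b),pl,'ang',np.degrees(np.arctan2(*(a-b)[[1,0]])))
u=(a-b)/np.linalg.norm(a-b); s=b+u*.028; print('centre',s)
for n,L,z in [('box',[(145,190),(305,135),(378,355),(215,390)],.062),('dish',[(110,270),(433,270),(270,105)],.044),('adap',[(130,90),(350,42),(428,475),(220,518)],.03)]:
    P=[on(mw,C(*q),z) for q in L];print(n,np.mean(P[:4],0)[:2] if len(P)==4 else (P[0]+P[1])/2,[np.round(np.linalg.norm(P[i]-P[i-1]),4) for i in range(len(P))],[np.round(np.degrees(np.arctan2(*(P[i]-P[i-1])[[1,0]])),1) for i in range(len(P))])
st();go(s[0],s[1],.10,89.5)
```

```text
[0.48227861 0.36048099 0.071     ] [0.48242805 0.32098641 0.071     ] 0.03949485654833666 [0.48236155 0.3761254  0.0665    ] ang 90.21679327644533
centre [0.4823221  0.34898621 0.071     ]
box [0.48196766 0.34935925] [np.float64(0.0359), np.float64(0.0292), np.float64(0.0391), np.float64(0.0297)] [np.float64(105.3), np.float64(13.9), np.float64(-74.3), np.float64(-172.2)]
dish [0.48384271 0.34928097 0.044     ] [np.float64(0.0411), np.float64(0.0598), np.float64(0.0415)] [np.float64(-140.1), np.float64(-4.0), np.float64(132.6)]
adap [0.48585021 0.34595519] [np.float64(0.0813), np.float64(0.042), np.float64(0.0812), np.float64(0.0421)] [np.float64(97.5), np.float64(7.4), np.float64(-82.3), np.float64(-172.4)]
1.7 [0.481  0.2593 0.2267] [1.799e+02 1.000e-01 8.580e+01] F [ 3.3 -4.   0.6] w 0.0935 g 0.0 q [ 0.43  0.28  1.5  -0.    1.36  0.5 ]
turn -0.065 then shift 0.0897 0.0005 0.1267
```

Request:
jog_arm:
  motion:
    - [0,0,0,0,0,-0.07,0]
    - [0.03,0,0.025,0,0,0,-0.15]
    - [0.03,0,0.03,0,0,0,-0.15]
    - [0.03,0,0.03,0,0,0,-0.15]
    - [0,0,0.03,0,0,0,-0.15]

```text
time_s: 2.2
ee_pos: [0.4755, 0.3576, 0.1097]
eef_rot: [-3.141, -0.0, 1.573]
force: [-0.0, -0.4, -1.2]
grip_width: 0.0576
grip_force: 0.0
```

Request:
jog_arm:
  motion:
    - [0,0,0,0,0,0,-0.15]
    - [0,0,0,0,0,0,-0.15]
    - [0,0,0,0,0,0,-0.15]

```text
time_s: 2.5
ee_pos: [0.477, 0.355, 0.1135]
eef_rot: [3.139, -0.001, 1.57]
force: [-0.3, -0.5, 0.5]
grip_width: 0.0405
grip_force: 0.0
```

Run:
```python
from h import *
st();go(.4823,.3487,.0640,90)
d=cam('wrist');m=d[1];c=proj(m,[.4823,.3487,.071]);print(c, proj(m,ctrl.get_obs()['ee_pos']))
save('w2',cv2.resize(d[0][120:330,180:380],None,fx=2.8,fy=2.8,interpolation=cv2.INTER_CUBIC))
```

```text
2.5 [0.477  0.355  0.1135] [ 1.799e+02 -1.000e-01  9.000e+01] F [-0.3 -0.5  0.5] w 0.0405 g 0.0 q [ 0.58  0.48  1.49 -0.    1.17  0.58]
turn -0.001 then shift -0.0063 0.0053 0.0495
[286.21005203 235.604024  ] [279.487789   251.69276838]
```

View pics/w2.png

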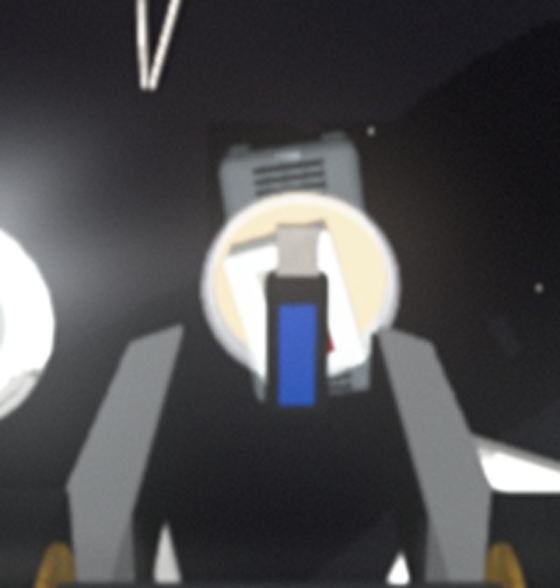

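The stick appears in the crop with its plug end at (297,222) and its body to (297,405), within about 1 mm of the prediction. I descend and grip.

Request:
jog_arm:
  motion:
    - [-0.0055,0.0053,0.015,0,0,0,-0.15]
    - [0,0,0.015,0,0,0,-0.15]
    - [0,0,0.013,0,0,0,-0.15]
    - [0,0,0,0,0,0,-0.15]
    - [0,0,0,0,0,0,-0.15]

```text
time_s: 3.05
ee_pos: [0.4814, 0.3495, 0.0681]
eef_rot: [-3.141, 0.0, 1.571]
force: [0.5, 0.2, 1.0]
grip_width: 0.0401
grip_force: 0.0
```

```bash
python3 -c "
from h import *
st();go(.4823,.3487,.0640,90)"
```

```text
3.05 [0.4814 0.3495 0.0681] [-180.    0.   90.] F [0.5 0.2 1. ] w 0.0401 g 0.0 q [ 0.57  0.54  1.52 -0.    1.08  0.57]
turn 0.000 then shift -0.0008 0.0009 0.0041
```

Request:
jog_arm:
  motion:
    - [0,0.001,0.004,0,0,0,-0.15]
    - [0,0,0,0,0,0,-0.5]
    - [0,0,0,0,0,0,-0.8]
    - [0,0,0,0,0,0,-0.9]
    - [0,0,0,0,0,0,-0.9]
  squeeze: 8

```text
time_s: 3.55
ee_pos: [0.4826, 0.3496, 0.0647]
eef_rot: [3.141, -0.0, 1.571]
force: [-0.1, 0.2, 0.4]
grip_width: 0.0177
grip_force: 8.0
```

Request:
jog_arm:
  motion:
    - [0,0,0,0,0,0,-1]
    - [0,0,0,0,0,0,-1]
    - [0,0,0,0,0,0,-1]
  squeeze: 12

```text
time_s: 3.85
ee_pos: [0.4826, 0.3496, 0.0647]
eef_rot: [3.141, -0.0, 1.571]
force: [-0.4, -0.6, 3.5]
grip_width: 0.0179
grip_force: 12.0
```

Request:
jog_arm:
  motion:
    - [0,0,-0.01,0,0,0,-1]
    - [0,0,-0.02,0,0,0,-1]
    - [0,0,-0.02,0,0,-0.09,-1]
    - [0,0,0,0,0,-0.098,-1]
    - [-0.02,-0.015,0,0,0,0,-1]

```text
time_s: 4.35
ee_pos: [0.4721, 0.3282, 0.1155]
eef_rot: [3.14, -0.001, 1.763]
force: [-0.2, 0.1, -0.4]
grip_width: 0.0175
grip_force: 12.0
```

Request:
jog_arm:
  motion:
    - [-0.025,-0.017,0,0,0,0,-1]
    - [-0.025,-0.017,0,0,0,0,-1]
    - [-0.025,-0.017,0,0,0,0,-1]
    - [-0.02,-0.014,0,0,0,0,-1]
    - [-0.008,-0.003,0,0,0,0,-1]

```text
time_s: 4.85
ee_pos: [0.4234, 0.2119, 0.1151]
eef_rot: [3.141, 0.0, 1.758]
force: [0.8, 0.2, 0.2]
grip_width: 0.0177
grip_force: 12.0
```

Request:
jog_arm:
  motion:
    - [0,0,0.01,0,0,0,-1]
    - [0,0,0.01,0,0,0,-1]
    - [0,0,0,0,0,0,-1]

```text
time_s: 5.15
ee_pos: [0.4235, 0.2135, 0.0926]
eef_rot: [-3.139, 0.0, 1.759]
force: [-0.6, -0.2, -0.4]
grip_width: 0.0181
grip_force: 12.0
```

Run:
```python
from h import *
import pickle
st();go(.4239,.2131,.0092,100.8)
d=cam('wrist');pickle.dump(d,open('d3.pkl','wb'));save('w3',cv2.resize(d[0][110:330,160:400],None,fx=2.6,fy=2.6,interpolation=cv2.INTER_CUBIC))
```

```text
5.15 [0.4235 0.2135 0.0926] [-179.8    0.   100.8] F [-0.6 -0.2 -0.4] w 0.0181 g 12.0 q [0.39 0.27 1.85 0.   1.03 0.2 ]
turn 0.000 then shift -0.0005 0.0003 0.0834
```

View pics/w3.png

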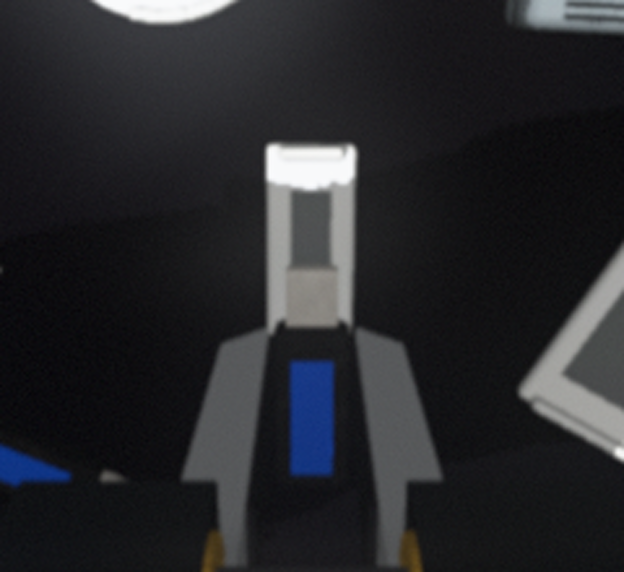

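The held stick lines up with the rest: centre column 312 against 311 in the crop, plug tip at row 268, far cheek edge at row 147. Now the lengthwise check.

Run:
```python
from h import *
import pickle
im,m=pickle.load(open('d3.pkl','rb'))
C=lambda x,y:(160+x/2.6-.3,110+y/2.6-.3)
o=ctrl.get_obs();p=o['ee_pos'];u=np.array([np.cos(np.radians(100.8)),np.sin(np.radians(100.8))])
for n,q,z in [('cheek end(0.040)',(311,145),.012),('plug tip(0.028)',(312,268),.096),('left',(267,200),.006),('right',(355,200),.006)]:
    P=on(m,C(*q),z)[:2]; print(n,P,'from tcp',(P-p[:2])@u)
L=[on(m,C(*q),.006) for q in [(267,240),(355,240)]];print((L[0]+L[1])/2)
```

```text
cheek end(0.040) [0.41555256 0.25385287] from tcp 0.04103185932798788
plug tip(0.028) [0.41866586 0.2396534 ] from tcp 0.026500527517003117
left [0.40469115 0.23192642] from tcp 0.021529009328830357
right [0.43368715 0.23746753] from tcp 0.021538668014719965
[0.4217998  0.22099722 0.006     ]
```

Request:
jog_arm:
  motion:
    - [0.0025,0,0.02,0,0,0,-1]
    - [0,0,0.025,0,0,0,-1]
    - [0,0,0.02,0,0,0,-1]
    - [0,0,0.01,0,0,0,-1]
    - [0,0,0,0,0,0,-1]

```text
time_s: 5.7
ee_pos: [0.4231, 0.2157, 0.0185]
eef_rot: [-3.139, 0.0, 1.759]
force: [-0.4, -1.4, -0.4]
grip_width: 0.0179
grip_force: 12.0
```

Request:
jog_arm:
  motion:
    - [0,0,0,0,0,0,-1]

```text
time_s: 5.8
ee_pos: [0.4239, 0.216, 0.0201]
eef_rot: [3.141, -0.0, 1.759]
force: [0.6, 0.5, -0.2]
grip_width: 0.0177
grip_force: 12.0
```

Request:
jog_arm:
  motion:
    - [0,0,0.005,0,0,0,-1]
    - [0,0,0.003,0,0,0,-1]
    - [0,0,0,0,0,0,-1]
    - [0,0,0,0,0,0,-1]

```text
time_s: 6.2
ee_pos: [0.4236, 0.2156, 0.0116]
eef_rot: [3.141, -0.0, 1.759]
force: [-0.1, 0.3, -0.7]
grip_width: 0.0178
grip_force: 12.0
```

Request:
jog_arm:
  motion:
    - [0,0,0.0015,0,0,0,-1]
    - [0,0,0,0,0,0,-1]

```text
time_s: 6.4
ee_pos: [0.4235, 0.2156, 0.0099]
eef_rot: [-3.142, 0.0, 1.759]
force: [-0.0, 0.2, -0.2]
grip_width: 0.0179
grip_force: 12.0
```

Request:
jog_arm:
  motion:
    - [0,0,0.001,0,0,0,-1]
    - [0,0,0,0,0,0,-1]

```text
time_s: 6.6
ee_pos: [0.4235, 0.2156, 0.0088]
eef_rot: [-3.141, 0.0, 1.759]
force: [-0.2, 0.3, 0.6]
grip_width: 0.0179
grip_force: 12.0
```

Request:
jog_arm:
  motion:
    - [0,0,0.0005,0,0,0,-1]
    - [0,0,0,0,0,0,-1]

```text
time_s: 6.8
ee_pos: [0.4235, 0.2156, 0.0084]
eef_rot: [-3.142, -0.0, 1.759]
force: [0.1, -1.1, 0.4]
grip_width: 0.0182
grip_force: 12.0
```

Request:
jog_arm:
  motion:
    - [0,0,0.0005,0,0,0,-1]
    - [0,0,0,0,0,0,-1]

```text
time_s: 7.0
ee_pos: [0.4236, 0.2157, 0.0082]
eef_rot: [3.142, 0.0, 1.759]
force: [-1.6, -0.5, 5.6]
grip_width: 0.0173
grip_force: 12.0
```

Request:
jog_arm:
  motion:
    - [0,0,0.0005,0,0,0,-1]
    - [0,0,0,0,0,0,-1]

```text
time_s: 7.2
ee_pos: [0.4236, 0.2157, 0.0081]
eef_rot: [3.142, -0.0, 1.759]
force: [-6.1, -2.3, 12.6]
grip_width: 0.0177
grip_force: 12.0
```

Contact. Release, rise, and move to look at the box.

Request:
jog_arm:
  motion:
    - [0,0,-0.0008,0,0,0,-1]
    - [0,0,0,0,0,0,-0.6]
    - [0,0,0,0,0,0,-0.4]
    - [0,0,0,0,0,0,-0.3]
    - [0,0,-0.02,0,0,0,-0.3]

```text
time_s: 7.7
ee_pos: [0.4223, 0.2151, 0.0267]
eef_rot: [-3.138, 0.001, 1.759]
force: [0.2, -0.1, 0.2]
grip_width: 0.0321
grip_force: 0.0
```

Request:
jog_arm:
  motion:
    - [0,0,-0.04,0,0,0,-0.3]
    - [0,0,-0.04,0,0,0,-0.1]
    - [0,0.02,-0.03,0,0,0,0.1]
    - [0.02,0.03,-0.03,0,0,0,0.1]
    - [0.02,0.03,-0.02,0,0,0,0.1]

```text
time_s: 8.2
ee_pos: [0.4959, 0.2706, 0.191]
eef_rot: [3.139, -0.001, 1.758]
force: [0.8, -0.5, -0.2]
grip_width: 0.0515
grip_force: 0.0
```

Request:
jog_arm:
  motion:
    - [0,0,0,0,0,0,0.1]
    - [0,0,0,0,0,0,0.1]
    - [0,0,0,0,0,0,0.1]

```text
time_s: 8.5
ee_pos: [0.4938, 0.2693, 0.1872]
eef_rot: [-3.14, 0.001, 1.759]
force: [0.7, 0.2, -0.7]
grip_width: 0.0519
grip_force: 0.0
```

Run:
```python
from h import *
import pickle
st()
d=cam('wrist');pickle.dump(d,open('d4.pkl','wb'))
m=d[1];p=proj(m,[.483,.349,.05]).astype(int);q=proj(m,[.4236,.2157,.01]).astype(int);print(p,q)
x0,y0=p[0]-50,max(p[1]-60,0)
A=cv2.resize(d[0][y0:y0+115,x0:x0+100],None,fx=5,fy=5,interpolation=cv2.INTER_CUBIC)
x1,y1=q[0]-30,q[1]-50
B=cv2.resize(d[0][y1:y1+100,x1:x1+60],None,fx=4,fy=4,interpolation=cv2.INTER_CUBIC)
H=np.zeros((580,780,3),np.uint8);H[:A.shape[0],:A.shape[1]]=A;H[:B.shape[0],520:520+B.shape[1]]=B;save('w4',H);print(x0,y0,x1,y1)
```

```text
8.5 [0.4938 0.2693 0.1872] [-179.9    0.   100.8] F [ 0.7  0.2 -0.7] w 0.0519 g 0.0 q [ 0.43  0.34  1.51 -0.    1.29  0.25]
[283 116] [214 219]
233 56 184 169
```

View pics/w4.png

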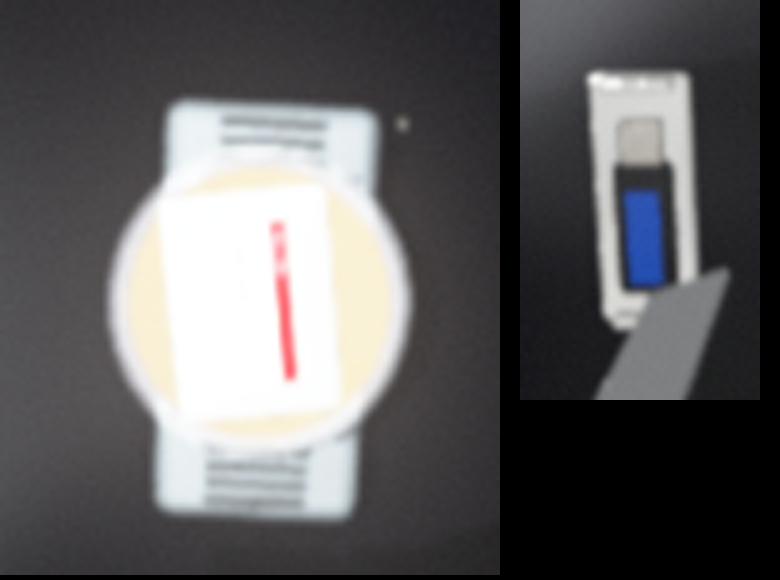

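The stick lies in the middle of its rest. The box corners are at crop (162,195), (325,183), (342,405) and (180,420). The dish spans columns 108–411, and the adaptor runs from (165,100) to (353,520).

Run:
```python
from h import *
import pickle
iw,m=pickle.load(open('d4.pkl','rb'));m0=pickle.load(open('d1.pkl','rb'))[1]
C=lambda x,y:(233+x/5-.4,56+y/5-.4)
for n,L,z in [('box',[(162,195),(325,183),(342,405),(180,420)],.062),('dish',[(108,300),(260,150),(411,300),(260,450)],.044),('adap',[(165,100),(378,108),(353,520),(155,510)],.03)]:
    P=[on(m,C(*q),z) for q in L];print(n,np.mean(P,0)[:2],[np.round(np.linalg.norm(P[i]-P[i-1]),4) for i in range(4)],[np.round(np.degrees(np.arctan2(*(P[i]-P[i-1])[[1,0]])),1) for i in range(4)])
# height of box top / dish from two wrist views (mean corner pixels)
C0=lambda x,y:(235+x/6-.4,66+y/6-.4)
print(tri(m,C(252,301),m0,C0(np.mean([145,305,378,215]),np.mean([190,135,355,390]))))
st();go(.482,.3494,.09,104.5)
```

```text
box [0.48200609 0.34883146] [np.float64(0.0408), np.float64(0.0301), np.float64(0.0401), np.float64(0.0311)] [np.float64(104.9), np.float64(14.7), np.float64(-73.7), np.float64(-164.0)]
dish [0.48362458 0.34920644] [np.float64(0.0423), np.float64(0.041), np.float64(0.0411), np.float64(0.0419)] [np.float64(146.7), np.float64(53.6), np.float64(-32.0), np.float64(-124.7)]
adap [0.48498133 0.34634001] [np.float64(0.082), np.float64(0.0427), np.float64(0.0827), np.float64(0.0427)] [np.float64(98.5), np.float64(8.8), np.float64(-81.5), np.float64(-172.1)]
(array([0.4818, 0.3493, 0.0775]), np.float64(0.0004))
8.55 [0.4938 0.2692 0.1874] [-179.9    0.   100.8] F [ 0.3 -0.1 -0.2] w 0.0518 g 0.0 q [ 0.43  0.34  1.51 -0.    1.29  0.25]
turn -0.065 then shift 0.0806 0.0086 0.0974
```

Request:
jog_arm:
  motion:
    - [0,0,0,0,0,-0.073,0.1]
    - [0.03,0.004,0.02,0,0,0,0.1]
    - [0.03,0.004,0.03,0,0,0,0.1]
    - [0.02,0.0005,0.03,0,0,0,0.1]
    - [0,0,0.017,0,0,0,0.1]

```text
time_s: 9.05
ee_pos: [0.4802, 0.3502, 0.0883]
eef_rot: [-3.138, 0.001, 1.834]
force: [0.2, 0.0, 0.4]
grip_width: 0.0519
grip_force: 0.0
```

Request:
jog_arm:
  motion:
    - [0,0,0,0,0,0,0.1]
    - [0,0,0,0,0,0,0.1]
    - [0,0,0,0,0,0,0.1]

```text
time_s: 9.35
ee_pos: [0.4828, 0.3491, 0.0927]
eef_rot: [3.14, -0.001, 1.831]
force: [0.5, 0.4, 0.4]
grip_width: 0.0519
grip_force: 0.0
```

```bash
python3 -c "
from h import *
st();go(.482,.349,.0485,105)"
```

```text
9.35 [0.4828 0.3491 0.0927] [179.9  -0.  104.9] F [0.5 0.4 0.4] w 0.0519 g 0.0 q [ 0.56  0.51  1.5  -0.    1.13  0.3 ]
turn -0.001 then shift 0.0001 -0.0008 0.0442
```

Request:
jog_arm:
  motion:
    - [0,-0.0005,0.015,0,0,0,0.1]
    - [0,0,0.015,0,0,0,0.1]
    - [0,0,0.01,0,0,0,0.1]
    - [0,0,0.004,0,0,0,0.1]
    - [0,0,0,0,0,0,0.1]

```text
time_s: 9.85
ee_pos: [0.4815, 0.349, 0.0464]
eef_rot: [-3.14, 0.0, 1.832]
force: [-1.2, -0.1, 0.4]
grip_width: 0.0517
grip_force: 0.0
```

Request:
jog_arm:
  motion:
    - [0,0,0,0,0,0,-0.1]
    - [0,0,0,0,0,0,-0.3]
    - [0,0,0,0,0,0,-0.5]
    - [0,0,0,0,0,0,-0.6]
    - [0,0,0,0,0,0,-0.6]
  squeeze: 8

```text
time_s: 10.35
ee_pos: [0.4819, 0.3494, 0.0477]
eef_rot: [3.141, -0.0, 1.832]
force: [0.4, -0.3, 2.5]
grip_width: 0.0307
grip_force: 8.0
```

Request:
jog_arm:
  motion:
    - [0,0,-0.01,0,0,0,-0.7]
    - [0,0,-0.02,0,0,0,-0.7]
    - [0,0,-0.02,0,0,0,-0.7]
    - [0,0,-0.01,0,0,0.121,-0.7]
    - [0,0,0,0,0,0.121,-0.7]
  squeeze: 12

```text
time_s: 10.85
ee_pos: [0.4824, 0.3497, 0.1097]
eef_rot: [3.139, -0.002, 1.585]
force: [-0.1, 0.7, -0.4]
grip_width: 0.0305
grip_force: 11.9
```

Request:
jog_arm:
  motion:
    - [0,0,0,0,0,0.121,-0.7]
    - [0,0.02,0,0,0,0.121,-0.7]
    - [0,0.035,0,0,0,0,-0.7]
    - [0,0.035,0,0,0,0,-0.7]
    - [0,0.035,0,0,0,0,-0.7]

```text
time_s: 11.35
ee_pos: [0.6052, 0.3237, 0.108]
eef_rot: [3.141, -0.0, 1.348]
force: [0.1, 0.0, 0.4]
grip_width: 0.0311
grip_force: 11.9
```

Request:
jog_arm:
  motion:
    - [0,0.025,0,0,0,0,-0.7]
    - [0,0,0,0,0,0,-0.7]
    - [0,0,0,0,0,0,-0.7]
    - [0,0,0,0,0,0,-0.7]

```text
time_s: 11.75
ee_pos: [0.6276, 0.3189, 0.1076]
eef_rot: [-3.141, 0.0, 1.348]
force: [0.9, -0.6, -0.5]
grip_width: 0.0307
grip_force: 11.9
```

Run:
```python
from h import *
import pickle
st();go(.6302,.3148,.0097,77.2)
d=cam('wrist');pickle.dump(d,open('d5.pkl','wb'));save('w5',cv2.resize(d[0][110:330,160:400],None,fx=2.6,fy=2.6,interpolation=cv2.INTER_CUBIC))
```

```text
11.75 [0.6276 0.3189 0.1076] [-180.     0.    77.3] F [ 0.9 -0.6 -0.5] w 0.0307 g 11.9 q [0.42 0.73 1.11 0.   1.3  0.64]
turn 0.001 then shift -0.0034 0.0034 0.0979
```

View pics/w5.png

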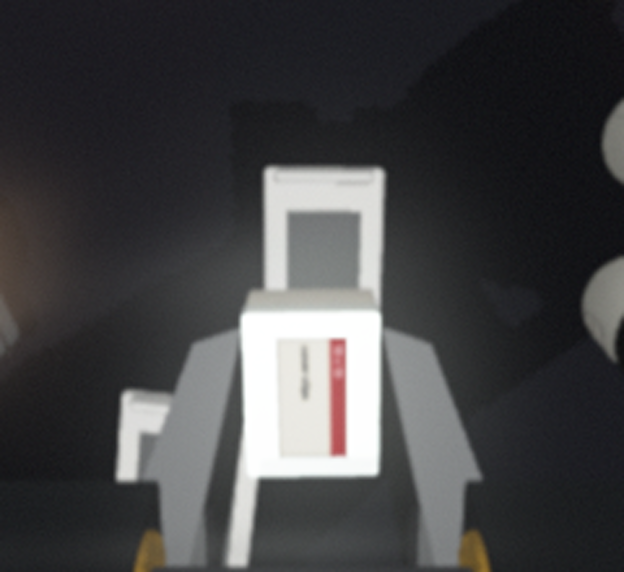

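The held box's top face spans rows 313–475 and columns 242–380 in the crop. The rest's far cheek edge is at row 167 and its sides at columns 265 and 384.

Run:
```python
from h import *
import pickle
im,m=pickle.load(open('d5.pkl','rb'))
C=lambda x,y:(160+x/2.6-.3,110+y/2.6-.3)
p=ctrl.get_obs()['ee_pos'];a=np.radians(77.2);u=np.array([np.cos(a),np.sin(a)]);v=np.array([np.sin(a),-np.cos(a)])
zt=p[2]-.0037+.018
for n,q,z in [('cheek(.0325)',(325,166),.012),('L',(265,250),.006),('R',(384,250),.006),('boxfar',(311,313),zt),('boxnear',(311,475),zt),('bL',(242,390),zt),('bR',(380,390),zt)]:
    P=on(m,C(*q),z)[:2]-p[:2]; print(n,'x %.4f y %.4f'%(P@u,P@v))
```

```text
cheek(.0325) x 0.0315 y 0.0047
L x -0.0003 y -0.0167
R x -0.0003 y 0.0262
boxfar x 0.0198 y -0.0001
boxnear x -0.0198 y -0.0001
bL x 0.0016 y -0.0154
bR x 0.0016 y 0.0152
```

Request:
jog_arm:
  motion:
    - [-0.0015,0.0042,0.02,0,0,0,-0.7]
    - [0,0,0.03,0,0,0,-0.7]
    - [0,0,0.025,0,0,0,-0.7]
    - [0,0,0.012,0,0,0,-0.7]
    - [0,0,0,0,0,0,-0.7]

```text
time_s: 12.3
ee_pos: [0.6311, 0.3162, 0.019]
eef_rot: [-3.14, 0.001, 1.348]
force: [-0.0, 0.5, -0.2]
grip_width: 0.0309
grip_force: 11.9
```

Request:
jog_arm:
  motion:
    - [0,0,0,0,0,0,-0.7]
    - [0,0,0,0,0,0,-0.7]

```text
time_s: 12.5
ee_pos: [0.6328, 0.3165, 0.0221]
eef_rot: [3.14, -0.001, 1.348]
force: [-0.1, -0.5, 0.4]
grip_width: 0.031
grip_force: 11.9
```

Request:
jog_arm:
  motion:
    - [0,0,0.006,0,0,0,-0.7]
    - [0,0,0.003,0,0,0,-0.7]
    - [0,0,0,0,0,0,-0.7]
    - [0,0,0,0,0,0,-0.7]

```text
time_s: 12.9
ee_pos: [0.6321, 0.316, 0.0112]
eef_rot: [-3.141, 0.0, 1.348]
force: [0.5, -0.1, -1.7]
grip_width: 0.0306
grip_force: 11.9
```

Request:
jog_arm:
  motion:
    - [0,-0.0005,0.001,0,0,0,-0.7]
    - [0,0,0,0,0,0,-0.7]

```text
time_s: 13.1
ee_pos: [0.6316, 0.3162, 0.0102]
eef_rot: [-3.142, 0.0, 1.348]
force: [-0.2, -0.3, -0.8]
grip_width: 0.0309
grip_force: 11.9
```

Request:
jog_arm:
  motion:
    - [0,0,0.001,0,0,0,-0.7]
    - [0,0,0,0,0,0,-0.7]

```text
time_s: 13.3
ee_pos: [0.6318, 0.3162, 0.0095]
eef_rot: [3.141, -0.0, 1.348]
force: [-0.1, -0.1, 1.6]
grip_width: 0.0306
grip_force: 11.9
```

Request:
jog_arm:
  motion:
    - [0,0,0.0005,0,0,0,-0.7]
    - [0,0,0,0,0,0,-0.7]

```text
time_s: 13.5
ee_pos: [0.6318, 0.3162, 0.0095]
eef_rot: [3.141, -0.0, 1.348]
force: [-3.5, -2.0, 6.0]
grip_width: 0.0308
grip_force: 11.9
```

Request:
jog_arm:
  motion:
    - [0,0,0.0005,0,0,0,-0.7]
    - [0,0,0,0,0,0,-0.7]

```text
time_s: 13.7
ee_pos: [0.6318, 0.3163, 0.0095]
eef_rot: [3.141, -0.0, 1.348]
force: [-6.0, -2.1, 10.1]
grip_width: 0.031
grip_force: 12.0
```

Request:
jog_arm:
  motion:
    - [0,0,-0.001,0,0,0,-0.7]
    - [0,0,0,0,0,0,-0.2]
    - [0,0,0,0,0,0,0.05]
    - [0,0,0,0,0,0,0.05]
    - [0,0,-0.02,0,0,0,0.05]

```text
time_s: 14.2
ee_pos: [0.6303, 0.3155, 0.0264]
eef_rot: [-3.138, 0.003, 1.348]
force: [-0.4, -0.5, -0.1]
grip_width: 0.0494
grip_force: 0.0
```

Request:
jog_arm:
  motion:
    - [0,0,-0.04,0,0,0,0.05]
    - [0,0,-0.04,0,0,0,0.3]
    - [0,0,-0.04,0,0,-0.123,0.8]
    - [0,0,-0.03,0,0,-0.123,0.8]
    - [0,0,0,0,0,-0.122,0.8]

```text
time_s: 14.7
ee_pos: [0.633, 0.3168, 0.1848]
eef_rot: [3.134, -0.002, 1.721]
force: [-0.2, -0.2, 0.3]
grip_width: 0.0778
grip_force: 0.0
```

Request:
jog_arm:
  motion:
    - [-0.006,-0.035,0,0,0,0,0.8]
    - [-0.006,-0.035,0,0,0,0,0.8]
    - [-0.007,-0.035,0,0,0,0,0.8]
    - [-0.007,-0.037,0,0,0,0,0.8]
    - [0,0,0,0,0,0,0.8]

```text
time_s: 15.2
ee_pos: [0.4917, 0.269, 0.1792]
eef_rot: [-3.14, 0.0, 1.716]
force: [1.1, 0.2, 0.6]
grip_width: 0.0847
grip_force: 0.0
```

Request:
jog_arm:
  motion:
    - [0,0,0,0,0,0,0.8]
    - [0,0,0,0,0,0,0.8]
    - [0,0,0,0,0,0,0.8]

```text
time_s: 15.5
ee_pos: [0.4957, 0.2701, 0.179]
eef_rot: [3.142, -0.0, 1.716]
force: [-0.3, 0.8, -0.1]
grip_width: 0.0845
grip_force: 0.0
```

Run:
```python
from h import *
import pickle
st()
d=cam('wrist');pickle.dump(d,open('d6.pkl','wb'));im,m=d
p=proj(m,[.4836,.349,.044]).astype(int);print(p)
hsv=cv2.cvtColor(im,cv2.COLOR_RGB2HSV);x,y=p
print(hsv[y,x],hsv[y,x-10])
be=((hsv[...,0]<35)&(hsv[...,1]>25)&(hsv[...,2]>120)).astype(np.uint8)
w=be.copy();w[:]=0;w[max(y-55,0):y+55,x-55:x+55]=be[max(y-55,0):y+55,x-55:x+55]
c=max(cv2.findContours(w,0,1)[0],key=cv2.contourArea);P=np.array([on(m,q,.043)[:2] for q in c[:,0].astype(float)],np.float32)
print('dish',cv2.minEnclosingCircle(P),cv2.contourArea(c),cv2.fitEllipse(P))
A=cv2.resize(im[max(y-60,0):y+60,x-60:x+60],None,fx=4,fy=4,interpolation=cv2.INTER_CUBIC)
H=np.zeros((480,780,3),np.uint8);H[:A.shape[0],:480]=A
q=proj(m,[.631,.315,.02]).astype(int);print(q)
B=im[max(q[1]-40,0):q[1]+40,max(q[0]-35,0):q[0]+35];B=cv2.resize(B,None,fx=4,fy=4);B=B[:480,:290];H[:B.shape[0],490:490+B.shape[1]]=B;save('w6',H)
```

```text
15.5 [0.4957 0.2701 0.179 ] [180.   -0.   98.3] F [-0.3  0.8 -0.1] w 0.0845 g 0.0 q [0.43 0.35 1.51 0.   1.28 0.29]
[278 116]
[ 23  42 249] [ 23  46 248]
dish ((0.4836018979549408, 0.3485005497932434), 0.026026148349046707) 2209.0 ((0.48361530900001526, 0.34857603907585144), (0.05005187541246414, 0.05119065195322037), 94.55306243896484)
[407 168]
```

View pics/w6.png

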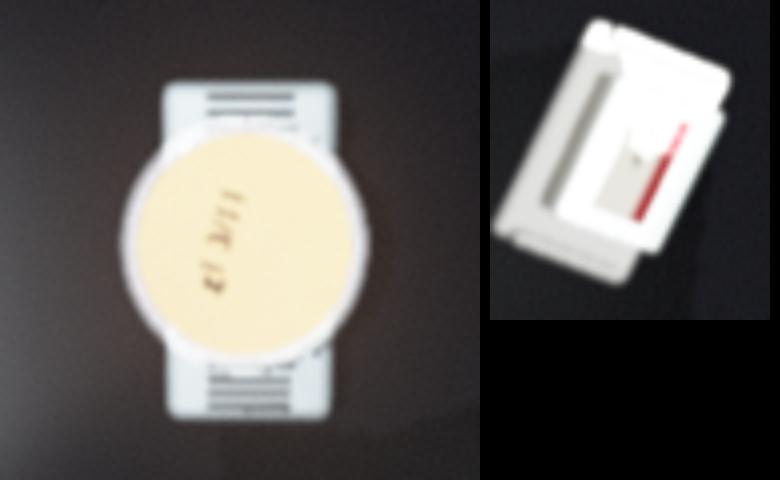

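The box sits in its rest. The dish centre is (0.4836, 0.3488) and the adaptor beneath is aligned with the tool, so I go down onto the dish.

Request:
jog_arm:
  motion:
    - [0.03,0,0,0,0,0,0.8]
    - [0.03,0,0.02,0,0,0,0.8]
    - [0.0195,0,0.03,0,0,0,0.8]
    - [0,0,0.03,0,0,0,0.8]
    - [0,0,0.02,0,0,0,0.8]

```text
time_s: 16.05
ee_pos: [0.4829, 0.3489, 0.0765]
eef_rot: [-3.139, 0.001, 1.717]
force: [-0.3, -0.4, -0.4]
grip_width: 0.0846
grip_force: 0.0
```

Request:
jog_arm:
  motion:
    - [0,0,0,0,0,0,0.8]
    - [0,0,0,0,0,0,0.8]
    - [0,0,0,0,0,0,0.8]

```text
time_s: 16.35
ee_pos: [0.4843, 0.3489, 0.0807]
eef_rot: [3.14, -0.001, 1.716]
force: [0.1, 0.0, 0.3]
grip_width: 0.0844
grip_force: 0.0
```

```bash
python3 -c "
from h import *
st();go(.4836,.3488,.0335,98.3)"
```

```text
16.35 [0.4843 0.3489 0.0807] [179.9  -0.   98.3] F [0.1 0.  0.3] w 0.0844 g 0.0 q [ 0.56  0.53  1.51 -0.    1.11  0.42]
turn -0.000 then shift 0.0000 -0.0007 0.0472
```

Request:
jog_arm:
  motion:
    - [0,-0.0005,0.015,0,0,0,0.8]
    - [0,0,0.015,0,0,0,0.8]
    - [0,0,0.012,0,0,0,0.8]
    - [0,0,0.004,0,0,0,0.8]
    - [0,0,0,0,0,0,0.8]

```text
time_s: 16.85
ee_pos: [0.4826, 0.3483, 0.0323]
eef_rot: [-3.14, 0.001, 1.716]
force: [-0.9, -0.7, -0.6]
grip_width: 0.0845
grip_force: 0.0
```

Request:
jog_arm:
  motion:
    - [0,0,0,0,0,0,0.6]
    - [0,0,0,0,0,0,0.45]
    - [0,0,0,0,0,0,0.35]
    - [0,0,0,0,0,0,0.25]
    - [0,0,0,0,0,0,0.2]
  squeeze: 8

```text
time_s: 17.35
ee_pos: [0.4831, 0.3486, 0.0336]
eef_rot: [3.141, -0.0, 1.716]
force: [-1.1, -1.2, 2.5]
grip_width: 0.0598
grip_force: 8.0
```

Request:
jog_arm:
  motion:
    - [0,0,0,0,0,0,0.1]
    - [0,0,0,0,0,0,0]
  squeeze: 12

```text
time_s: 17.55
ee_pos: [0.4831, 0.3486, 0.0336]
eef_rot: [3.141, -0.0, 1.716]
force: [-1.1, -0.4, 3.6]
grip_width: 0.0594
grip_force: 12.0
```

The dish is gripped. I lift, and check the cheek direction of the round rest from the pictures I already have.

Request:
jog_arm:
  motion:
    - [0,0,-0.01,0,0,0,0]
    - [0,0,-0.02,0,0,0,0]
    - [0,0,-0.03,0,0,0,0]
    - [0,0,0,0,0,0,0]

```text
time_s: 17.95
ee_pos: [0.4844, 0.3495, 0.0976]
eef_rot: [3.136, -0.002, 1.716]
force: [0.3, 0.0, -0.2]
grip_width: 0.0597
grip_force: 12.0
```

Run:
```python
from h import *
import pickle
d=pickle.load(open('d0.pkl','rb'))
S=[d['wrist'],d['top'],pickle.load(open('d6.pkl','rb')),pickle.load(open('d4.pkl','rb'))]
H=np.zeros((600,800,3),np.uint8)
th=np.radians(np.arange(0,360,1))
# rectify to world plane z=.012 : column=+x (right), row=-y
for i,(im,m) in enumerate(S):
    n=150;s=.12/n
    g=np.array([[.3562-.06,.3205+.06,.012],[.3562+.06,.3205+.06,.012],[.3562+.06,.3205-.06,.012],[.3562-.06,.3205-.06,.012]])
    src=np.array([proj(m,q) for q in g],np.float32);dst=np.array([[0,0],[300,0],[300,300],[0,300]],np.float32)
    o=cv2.warpPerspective(im,cv2.getPerspectiveTransform(src,dst),(300,300),flags=cv2.INTER_CUBIC)
    lo=140;o=np.clip((o.astype(float)-lo)*255/(255-lo),0,255).astype(np.uint8)
    H[(i//2)*300:(i//2)*300+300,(i%2)*310:(i%2)*310+300]=o
save('dr',H)
```

```text
(no output)
```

View pics/dr.png

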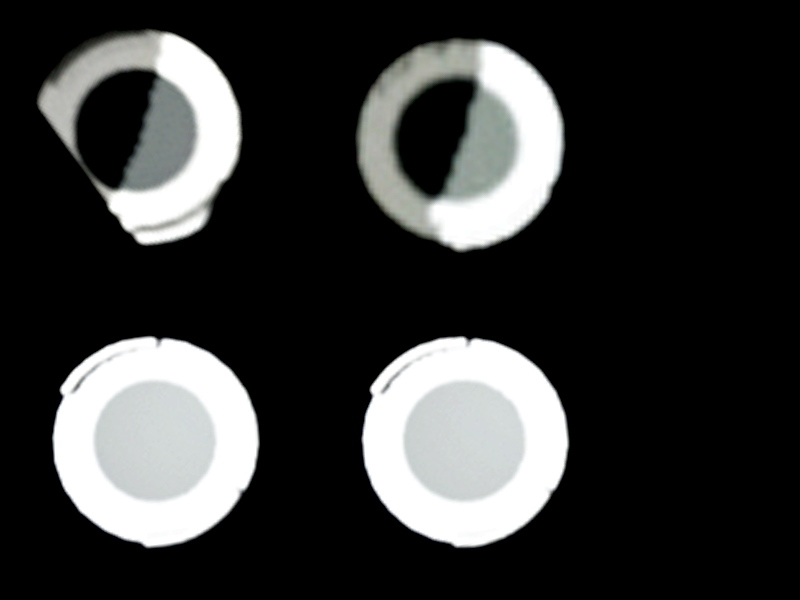

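In the rectified views (up = +y, right = +x), the round rest's cheek arcs run from about 88° to 151°, and opposite. The cheek axis is therefore about 119.5° and the centre about (0.3558, 0.3242), taken from the inlay.

Request:
jog_arm:
  motion:
    - [0,0,0,0,0,-0.123,0]
    - [0,0,0,0,0,-0.123,0]
    - [0,0,0,0,0,-0.124,0]
    - [0.01,-0.03,0,0,0,0,0]
    - [0.01,-0.035,0,0,0,0,0]

```text
time_s: 18.45
ee_pos: [0.4158, 0.3334, 0.0926]
eef_rot: [-3.141, 0.0, 2.085]
force: [-0.2, 1.4, -0.3]
grip_width: 0.0598
grip_force: 12.0
```

Request:
jog_arm:
  motion:
    - [0.011,-0.035,0,0,0,0,0]
    - [0.01,-0.0245,0,0,0,0,0]
    - [0,0,0,0,0,0,0]
    - [0,0,0,0,0,0,0]
    - [0,0,0,0,0,0,0]

```text
time_s: 18.95
ee_pos: [0.3552, 0.323, 0.0933]
eef_rot: [3.141, -0.0, 2.086]
force: [0.3, 0.1, -0.7]
grip_width: 0.0596
grip_force: 12.0
```

Run:
```python
from h import *
import pickle
st();go(.3558,.3242,.0096,119.5)
d=cam('wrist');pickle.dump(d,open('d7.pkl','wb'));save('w7',cv2.resize(d[0][100:330,150:410],None,fx=2.5,fy=2.5,interpolation=cv2.INTER_CUBIC))
```

```text
18.95 [0.3552 0.323  0.0933] [180.   -0.  119.5] F [ 0.3  0.1 -0.7] w 0.0596 g 12.0 q [ 0.66  0.28  1.83 -0.    1.03  0.15]
turn -0.000 then shift 0.0007 0.0011 0.0837
```

View pics/w7.png

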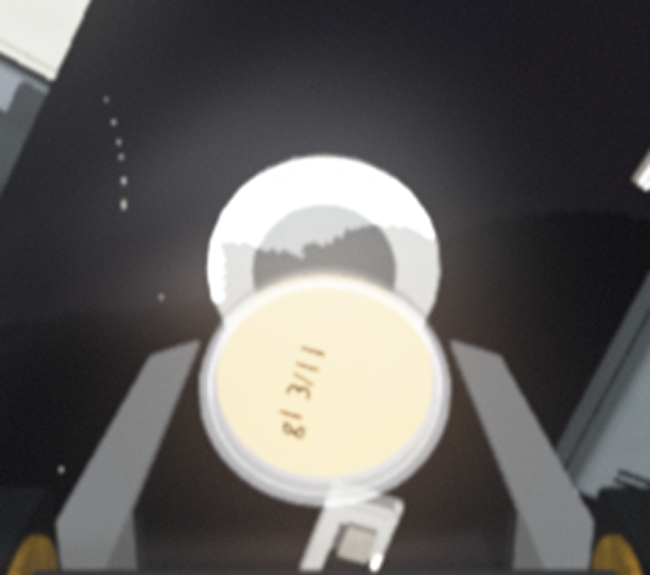

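The rest's rim spans columns 208–440 in the crop with its far edge at row 155. The dish spans columns 200–449, so it is centred sideways.

Run:
```python
from h import *
import pickle
im,m=pickle.load(open('d7.pkl','rb'))
C=lambda x,y:(150+x/2.5-.3,100+y/2.5-.3)
p=ctrl.get_obs()['ee_pos'];a=np.radians(119.5);u=np.array([np.cos(a),np.sin(a)]);v=np.array([np.sin(a),-np.cos(a)])
zt=p[2]-.0036+.014
for n,q,z in [('far .042',(324,155),.012),('L',(208,268),.006),('R',(440,268),.006),('inlay far .025',(325,205),.006),('inL',(253,272),.006),('inR',(397,272),.006),('dfar',(324,274),zt),('dnear',(324,492),zt),('dL',(200,380),zt),('dR',(449,380),zt)]:
    P=on(m,C(*q),z)[:2]-p[:2]; print(n,'x %.4f y %.4f'%(P@u,P@v))
```

```text
far .042 x 0.0442 y 0.0001
L x 0.0030 y -0.0413
R x 0.0029 y 0.0414
inlay far .025 x 0.0259 y 0.0004
inL x 0.0015 y -0.0253
inR x 0.0015 y 0.0261
dfar x 0.0309 y -0.0000
dnear x -0.0252 y -0.0001
dL x 0.0048 y -0.0292
dR x 0.0048 y 0.0293
```

Request:
jog_arm:
  motion:
    - [0.001,0.0005,0.02,0,0,0,0]
    - [0,0,0.025,0,0,0,0]
    - [0,0,0.02,0,0,0,0]
    - [0,0,0.01,0,0,0,0]
    - [0,0,0,0,0,0,0]

```text
time_s: 19.5
ee_pos: [0.3542, 0.3236, 0.0172]
eef_rot: [-3.139, 0.0, 2.085]
force: [0.3, 0.3, -0.1]
grip_width: 0.0596
grip_force: 12.0
```

Request:
jog_arm:
  motion:
    - [0,0,0,0,0,0,0]
    - [0,0,0,0,0,0,0]

```text
time_s: 19.7
ee_pos: [0.3549, 0.3243, 0.0192]
eef_rot: [3.14, -0.0, 2.086]
force: [-0.1, -0.6, 0.4]
grip_width: 0.0599
grip_force: 12.0
```

Request:
jog_arm:
  motion:
    - [0,0.0005,0.005,0,0,0,0]
    - [0,0,0.003,0,0,0,0]
    - [0,0,0,0,0,0,0]
    - [0,0,0,0,0,0,0]

```text
time_s: 20.1
ee_pos: [0.3547, 0.3242, 0.0102]
eef_rot: [-3.141, 0.0, 2.086]
force: [-0.2, 0.1, -0.0]
grip_width: 0.0597
grip_force: 12.0
```

Request:
jog_arm:
  motion:
    - [0,0,0.001,0,0,0,0]
    - [0,0,0,0,0,0,0]

```text
time_s: 20.3
ee_pos: [0.3549, 0.3243, 0.0095]
eef_rot: [3.141, -0.0, 2.086]
force: [-0.3, -0.6, 2.8]
grip_width: 0.0597
grip_force: 12.0
```

Request:
jog_arm:
  motion:
    - [0,0,0.0005,0,0,0,0]
    - [0,0,0,0,0,0,0]

```text
time_s: 20.5
ee_pos: [0.3549, 0.3244, 0.0094]
eef_rot: [3.141, -0.0, 2.086]
force: [-2.8, -2.8, 11.7]
grip_width: 0.06
grip_force: 12.0
```

Request:
jog_arm:
  motion:
    - [0,0,0.0005,0,0,0,0]
    - [0,0,0,0,0,0,0]

```text
time_s: 20.7
ee_pos: [0.3549, 0.3244, 0.009]
eef_rot: [3.141, -0.0, 2.086]
force: [-3.1, -3.4, 12.4]
grip_width: 0.0596
grip_force: 12.0
```

Request:
jog_arm:
  motion:
    - [0,0,-0.001,0,0,0,0.2]
    - [0,0,0,0,0,0,0.5]
    - [0,0,0,0,0,0,0.65]
    - [0,0,0,0,0,0,0.65]
    - [0,0,-0.02,0,0,0,0.65]

```text
time_s: 21.2
ee_pos: [0.3537, 0.3234, 0.0276]
eef_rot: [-3.138, 0.001, 2.086]
force: [0.1, -0.3, 0.6]
grip_width: 0.0776
grip_force: 0.0
```

Request:
jog_arm:
  motion:
    - [0,0,-0.04,0,0,0,0.65]
    - [0,0,-0.04,0,0,0,0.65]
    - [0,0,-0.04,0,0,0.123,0.65]
    - [0,0,-0.03,0,0,0.123,0.65]
    - [0,0,0,0,0,0.124,0.65]

```text
time_s: 21.7
ee_pos: [0.356, 0.3252, 0.1833]
eef_rot: [3.136, -0.003, 1.711]
force: [-0.5, 0.1, -1.7]
grip_width: 0.0777
grip_force: 0.0
```

Request:
jog_arm:
  motion:
    - [-0.018,0.033,0,0,0,0,0.65]
    - [-0.018,0.033,0,0,0,0,0.65]
    - [-0.019,0.033,0,0,0,0,0.65]
    - [-0.019,0.0325,0,0,0,0,0.65]
    - [0,0,0,0,0,0,0.65]

```text
time_s: 22.2
ee_pos: [0.4983, 0.2681, 0.1785]
eef_rot: [-3.141, 0.001, 1.713]
force: [0.2, 0.8, 0.1]
grip_width: 0.0777
grip_force: 0.0
```

Request:
jog_arm:
  motion:
    - [0,0,0,0,0,0,0.65]
    - [0,0,0,0,0,0,0.65]
    - [0,0,0,0,0,0,0.65]

```text
time_s: 22.5
ee_pos: [0.4948, 0.2706, 0.1795]
eef_rot: [3.141, -0.0, 1.717]
force: [-0.3, 0.1, 0.0]
grip_width: 0.0775
grip_force: 0.0
```

Run:
```python
from h import *
import pickle
st()
d=cam('wrist');pickle.dump(d,open('d8.pkl','wb'));im,m=d
p=proj(m,[.4852,.3462,.03]).astype(int);x,y=p
g=(im.min(2)>100)
r=rect(im,m,(x-45,max(y-62,0),x+45,y+62),cv2.morphologyEx(g.astype(np.uint8),cv2.MORPH_CLOSE,np.ones((9,9))),.028);print('adap',r)
t=cam('top')
gt=cv2.morphologyEx((t[0].min(2)>100).astype(np.uint8),cv2.MORPH_CLOSE,np.ones((3,3)))
s=rect(t[0],t[1],(278,216,324,250),gt,.028);print('top',s,tri(m,r[3],t[1],s[3]))
q=proj(m,[.3553,.3243,.02]).astype(int)
be=cv2.cvtColor(im,cv2.COLOR_RGB2HSV);be=((be[...,0]<35)&(be[...,1]>25)&(be[...,2]>120)).astype(np.uint8)
w=be*0;x0=max(q[0]-50,0);w[q[1]-50:q[1]+50,x0:q[0]+50]=be[q[1]-50:q[1]+50,x0:q[0]+50]
c=max(cv2.findContours(w,0,1)[0],key=cv2.contourArea);print('dish',cv2.minEnclosingCircle(np.array([on(m,k,.019)[:2] for k in c[:,0].astype(float)],np.float32)))
save('w8',im)
```

```text
22.5 [0.4948 0.2706 0.1795] [180.   -0.   98.4] F [-0.3  0.1  0. ] w 0.0775 g 0.0 q [0.44 0.35 1.51 0.   1.28 0.29]
adap (array([0.4851, 0.346 ]), array([0.0438, 0.0829]), np.float32(98.4), array([280.62838706, 120.54424335]))
top (array([0.4851, 0.3458]), array([0.0467, 0.0853]), np.float32(98.3), array([300.08535148, 233.12862149])) (array([0.4851, 0.3459, 0.0282]), np.float64(0.0001))
dish ((0.358713835477829, 0.3250839114189148), 0.024888494983315468)
```

View pics/w8.png

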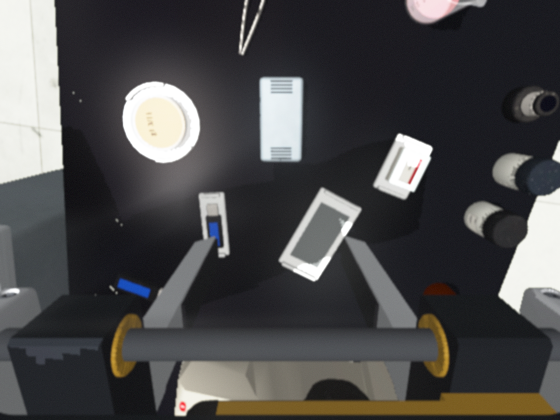

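The view shows the dish centred in its rest at (161,122), the stick and box seated, and the bare adaptor at (281,119). Triangulated, the adaptor is at (0.4851, 0.3459) with its top near 0.028–0.03.

Request:
jog_arm:
  motion:
    - [0.03,0.0014,0.01,0,0,0,0.65]
    - [0.03,0,0.03,0,0,0,0.65]
    - [0.016,0,0.03,0,0,0,0.65]
    - [0,0,0.03,0,0,0,0.65]
    - [0,0,0.02,0,0,0,0.65]

```text
time_s: 23.1
ee_pos: [0.4847, 0.3459, 0.0572]
eef_rot: [-3.14, 0.001, 1.717]
force: [-0.1, -0.5, -0.3]
grip_width: 0.0775
grip_force: 0.0
```

Request:
jog_arm:
  motion:
    - [0,0,0,0,0,0,0.65]
    - [0,0,0,0,0,0,0.65]
    - [0,0,0,0,0,0,0.65]

```text
time_s: 23.4
ee_pos: [0.4866, 0.3459, 0.0609]
eef_rot: [3.139, -0.001, 1.716]
force: [0.2, 0.9, -0.1]
grip_width: 0.0778
grip_force: 0.0
```

```bash
python3 -c "
from h import *
st();go(.4851,.346,.008,98.4)"
```

```text
23.4 [0.4866 0.3459 0.0609] [ 1.799e+02 -1.000e-01  9.830e+01] F [ 0.2  0.9 -0.1] w 0.0778 g 0.0 q [ 0.56  0.55  1.52 -0.    1.07  0.41]
turn -0.002 then shift 0.0004 -0.0014 0.0529
```

Request:
jog_arm:
  motion:
    - [0,-0.0012,0.015,0,0,0,0.65]
    - [0,0,0.015,0,0,0,0.65]
    - [0,0,0.015,0,0,0,0.65]
    - [0,0,0.006,0,0,0,0.65]
    - [0,0,0,0,0,0,0.65]

```text
time_s: 23.9
ee_pos: [0.4842, 0.3449, 0.0067]
eef_rot: [-3.139, 0.001, 1.716]
force: [-0.2, -0.2, 0.1]
grip_width: 0.0778
grip_force: 0.0
```

Request:
jog_arm:
  motion:
    - [0,0,0,0,0,0,0.4]
    - [0,0,0,0,0,0,0.2]
    - [0,0,0,0,0,0,0.05]
    - [0,0,0,0,0,0,-0.1]
    - [0,0,0,0,0,0,-0.2]
  squeeze: 10

```text
time_s: 24.4
ee_pos: [0.4849, 0.3453, 0.0085]
eef_rot: [3.141, -0.0, 1.716]
force: [0.4, -0.1, 1.0]
grip_width: 0.0439
grip_force: 10.0
```

Request:
jog_arm:
  motion:
    - [0,0,0,0,0,0,-0.4]
    - [0,0,0,0,0,0,-0.5]
    - [0,0,0,0,0,0,-0.5]
  squeeze: 30

```text
time_s: 24.7
ee_pos: [0.485, 0.3453, 0.0086]
eef_rot: [3.141, -0.0, 1.716]
force: [-1.0, -0.6, 4.3]
grip_width: 0.0437
grip_force: 30.0
```

Request:
jog_arm:
  motion:
    - [0,0,-0.01,0,0,0,-0.5]
    - [0,0,-0.02,0,0,0,-0.5]
    - [0,0,-0.025,0,0,0,-0.5]
    - [0,0,-0.02,0,0,0.1225,-0.5]
    - [0,0,0,0,0,0.1225,-0.5]

```text
time_s: 25.2
ee_pos: [0.4859, 0.3459, 0.0867]
eef_rot: [3.138, -0.003, 1.466]
force: [-0.4, -0.4, -1.3]
grip_width: 0.0438
grip_force: 30.0
```

Request:
jog_arm:
  motion:
    - [0,0,0,0,0,0.1225,-0.5]
    - [0,0,0,0,0,0.1225,-0.5]
    - [-0.025,0.026,0,0,0,0,-0.5]
    - [-0.025,0.026,0,0,0,0,-0.5]
    - [-0.025,0.027,0,0,0,0,-0.5]

```text
time_s: 25.7
ee_pos: [0.534, 0.2469, 0.0837]
eef_rot: [-3.142, 0.0, 1.227]
force: [0.4, 0.2, -1.7]
grip_width: 0.0437
grip_force: 30.0
```

Request:
jog_arm:
  motion:
    - [-0.023,0.026,0,0,0,0,-0.5]
    - [0,0,0,0,0,0,-0.5]
    - [0,0,0,0,0,0,-0.5]
    - [0,0,0,0,0,0,-0.5]
    - [0,0,0,0,0,0,-0.5]

```text
time_s: 26.2
ee_pos: [0.55, 0.2185, 0.0833]
eef_rot: [-3.141, 0.0, 1.227]
force: [0.1, 0.6, -0.4]
grip_width: 0.0438
grip_force: 30.0
```

Run:
```python
from h import *
import pickle
st();go(.5508,.2176,.0145,70.2)
d=cam('wrist');pickle.dump(d,open('d9.pkl','wb'));im,m=d;save('w9',im)
p=ctrl.get_obs()['ee_pos'];a=np.radians(70.2);u=np.array([np.cos(a),np.sin(a)]);v=np.array([np.sin(a),-np.cos(a)])
# scanlines: far cheek along u, side edges, adaptor far top edge
g=im.min(2).astype(int)
c0=int(proj(m,[*p[:2],p[2]])[0]);print(c0)
for c in (c0-12,c0,c0+12): print([int(x) for x in g[100:250:2,c]])
r=int(proj(m,[*(p[:2]+.046*u),.006])[1]);print('row',r,[int(x) for x in g[r,220:340:2]])
zt=p[2]-.0086+.03
for n,P in [('cheek',[*(p[:2]+.054*u),.012]),('adfar',[*(p[:2]+.042*u),zt]),('L',[*(p[:2]+.046*u-.028*v),.006]),('R',[*(p[:2]+.046*u+.028*v),.006])]: print(n,proj(m,P))
```

```text
26.2 [0.55   0.2185 0.0833] [-180.     0.    70.3] F [ 0.1  0.6 -0.4] w 0.0438 g 30.0 q [0.32 0.51 1.52 0.   1.11 0.66]
turn 0.002 then shift -0.0006 0.0011 0.0688
279
[55, 55, 54, 55, 52, 53, 53, 56, 54, 54, 55, 56, 56, 57, 55, 53, 55, 55, 54, 56, 54, 55, 55, 52, 51, 161, 255, 255, 244, 233, 233, 234, 232, 234, 216, 137, 123, 125, 124, 123, 121, 78, 47, 49, 85, 103, 113, 128, 136, 130, 67, 100, 129, 79, 91, 134, 89, 81, 136, 101, 75, 136, 144, 140, 142, 144, 144, 143, 144, 145, 144, 142, 141, 142, 141]
[67, 67, 66, 69, 67, 67, 66, 65, 65, 65, 64, 63, 62, 62, 64, 60, 62, 62, 59, 61, 60, 60, 57, 59, 60, 163, 255, 252, 227, 234, 234, 234, 234, 234, 218, 138, 124, 124, 125, 123, 121, 80, 48, 53, 87, 105, 114, 132, 141, 130, 67, 103, 134, 80, 90, 136, 90, 80, 137, 101, 73, 137, 143, 143, 144, 144, 143, 145, 144, 143, 141, 140, 141, 140, 142]
[83, 81, 82, 81, 78, 78, 78, 77, 75, 76, 71, 70, 71, 68, 69, 67, 67, 65, 66, 64, 64, 63, 61, 60, 64, 160, 230, 228, 223, 233, 234, 234, 234, 234, 216, 137, 124, 126, 125, 125, 120, 79, 50, 51, 89, 104, 115, 132, 139, 131, 67, 99, 133, 79, 87, 134, 87, 77, 138, 100, 74, 136, 140, 140, 140, 141, 142, 141, 140, 140, 141, 143, 143, 141, 142]
row 160 [40, 42, 43, 43, 44, 43, 45, 45, 44, 41, 42, 43, 40, 42, 144, 230, 232, 232, 233, 232, 232, 233, 232, 234, 232, 233, 234, 234, 234, 234, 234, 234, 233, 234, 233, 234, 233, 233, 233, 234, 234, 233, 234, 234, 233, 234, 234, 206, 73, 49, 47, 48, 47, 46, 46, 45, 43, 43, 43, 41]
cheek [279.70419221 151.33103738]
adfar [279.85760048 195.11602777]
L [245.58217161 160.25296569]
R [313.76200851 160.37573824]
```

The far cheek is at row 150 (151.3 predicted) and the side edges at columns 248 and 314.7 (245.6 and 313.8 predicted). I correct by +1.2 mm in tool y and lower.

Request:
jog_arm:
  motion:
    - [0,0.0012,0.015,0,0,0,-0.5]
    - [0,0,0.02,0,0,0,-0.5]
    - [0,0,0.015,0,0,0,-0.5]
    - [0,0,0.01,0,0,0,-0.5]
    - [0,0,0,0,0,0,-0.5]

```text
time_s: 26.75
ee_pos: [0.5508, 0.2169, 0.0215]
eef_rot: [-3.139, 0.002, 1.226]
force: [0.4, 0.9, -1.4]
grip_width: 0.0437
grip_force: 30.0
```

Request:
jog_arm:
  motion:
    - [0,0,0,0,0,0,-0.5]
    - [0,0,0,0,0,0,-0.5]

```text
time_s: 26.95
ee_pos: [0.5521, 0.2173, 0.024]
eef_rot: [3.141, -0.001, 1.226]
force: [0.9, -0.0, -1.6]
grip_width: 0.0439
grip_force: 30.0
```

Request:
jog_arm:
  motion:
    - [0,0,0.004,0,0,0,-0.5]
    - [0,0,0.002,0,0,0,-0.5]
    - [0,0,0,0,0,0,-0.5]
    - [0,0,0,0,0,0,-0.5]

```text
time_s: 27.35
ee_pos: [0.5516, 0.2171, 0.0173]
eef_rot: [3.142, -0.0, 1.226]
force: [-0.0, 0.4, -0.7]
grip_width: 0.0438
grip_force: 30.0
```

Request:
jog_arm:
  motion:
    - [0.0005,0,0.002,0,0,0,-0.5]
    - [0,0,0,0,0,0,-0.5]

```text
time_s: 27.55
ee_pos: [0.5517, 0.2176, 0.015]
eef_rot: [-3.141, 0.0, 1.226]
force: [0.1, 0.9, -1.2]
grip_width: 0.0436
grip_force: 30.0
```

Request:
jog_arm:
  motion:
    - [0,0,0.0007,0,0,0,-0.5]
    - [0,0,0,0,0,0,-0.5]

```text
time_s: 27.75
ee_pos: [0.5518, 0.2176, 0.0146]
eef_rot: [3.142, -0.0, 1.226]
force: [-0.1, -0.4, -1.4]
grip_width: 0.0438
grip_force: 30.0
```

Request:
jog_arm:
  motion:
    - [0,0,0.0005,0,0,0,-0.5]
    - [0,0,0,0,0,0,-0.5]

```text
time_s: 27.95
ee_pos: [0.5518, 0.2176, 0.0145]
eef_rot: [3.141, -0.0, 1.226]
force: [-2.8, -1.3, 5.4]
grip_width: 0.044
grip_force: 30.0
```

Request:
jog_arm:
  motion:
    - [0,0,0,0,0,0,-0.04]
    - [0,0,0,0,0,0,0.2]
    - [0,0,0,0,0,0,0.4]
    - [0,0,0,0,0,0,0.45]
    - [0,0,-0.02,0,0,0,0.45]

```text
time_s: 28.45
ee_pos: [0.5504, 0.2171, 0.032]
eef_rot: [-3.138, 0.003, 1.226]
force: [0.4, 0.5, 0.3]
grip_width: 0.0678
grip_force: 0.0
```

Request:
jog_arm:
  motion:
    - [0,0,-0.04,0,0,0,0.45]
    - [0,0,-0.04,0,0,0,0.45]
    - [0,0,-0.04,0,0,0,0.45]
    - [-0.03,0,-0.04,0,0,0,0.45]
    - [-0.03,0,-0.03,0,0,0,0.45]

```text
time_s: 28.95
ee_pos: [0.5313, 0.1608, 0.2264]
eef_rot: [3.14, -0.001, 1.227]
force: [1.3, -0.2, 0.6]
grip_width: 0.068
grip_force: 0.0
```

Request:
jog_arm:
  motion:
    - [-0.03,0,0,0,0,0,0.45]
    - [-0.02,0,0,0,0,0,0.45]
    - [0,0,0,0,0,0,0.45]
    - [0,0,0,0,0,0,0.45]

```text
time_s: 29.35
ee_pos: [0.5147, 0.1142, 0.2242]
eef_rot: [3.141, -0.0, 1.225]
force: [-0.8, 0.8, -0.4]
grip_width: 0.0682
grip_force: 0.0
```

Run:
```python
from h import *
st()
im,m=cam('wrist');t,mt=cam('top')
H=np.zeros((600,800,3),np.uint8);A=cv2.resize(im[0:330,60:500],None,fx=1.2,fy=1.2);H[:A.shape[0],:A.shape[1]]=A[:, :528]
B=cv2.resize(t[110:320,220:400],None,fx=1.4,fy=1.4);H[:B.shape[0],540:540+B.shape[1]]=B[:,:260];save('fin',H)
```

```text
29.35 [0.5147 0.1142 0.2242] [180.   -0.   70.2] F [-0.8  0.8 -0.4] w 0.0682 g 0.0 q [0.15 0.23 1.56 0.   1.35 0.49]
```

View pics/fin.png

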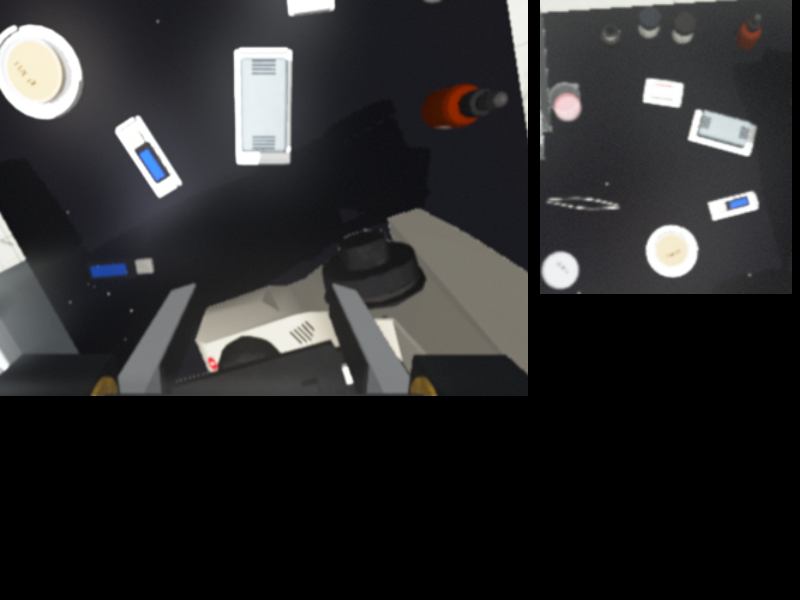

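The final view shows all four things centred in their cradles: adaptor (263,105), stick (150,157), dish (38,72), and box at (663,92) in the top crop. The beaker and bottle still stand.

```bash
python3 -c "
from station import ctrl
print(ctrl.hand_in())"
```

```text
the job is handed in; nothing more can be done
None
```

The job is handed in after about 29 s of robot time: the stick, box, dish and adaptor were moved in that order, the last pictures show each in its cradle, and the beaker and bottle are still standing.

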